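# Draw the straightedge out of the paint box and hold it over the painting

### The job

The long wooden straightedge lies on the floor of the paint box with both ends under the box's two decks: take hold of it, tilt it so that one end comes up through the opening before the other, and draw it out diagonally. Carry it over to the painting and finish while still holding it there in the gripper: level, along the painting's long direction, centred over the painting and about 5 cm above it, touching nothing else. Leave the ink pot, the eraser and the sharpener where they are.

Things in the scene. Friction and masses are not known exactly. Their poses are not given: they have to be found in the camera images.
- straightedge: Long dark wooden bar, 260 mm long (x), 30 wide (y), 12 thick (z), 60 to 130 g, with graduations and a brass line on top. Origin at the centre of its underside, z up. At the start flat on the paint box's inner floor, roughly along the box's x, each end under a deck; grip its 30 mm width from above near the middle (at least 50 mm free to the box's sides there).
- edge_end_a (a point): Middle of the straightedge's end face at its own -x end (130 mm from its middle, at mid thickness).
- edge_end_b (a point): Middle of the straightedge's end face at its own +x end (130 mm from its middle, at mid thickness).
- paint_box: Fixed light wooden trough, 352 mm long (x, roughly away from the robot), 192 wide (y), 57 high, left or right of the robot; origin under its centre, on the table. Walls 6 mm; inner floor 6 mm up, 340 x 180 mm. Fixed decks with colour pans roof its ends, x -170 to -100 and 100 to 170: underside 51 mm, top 57 mm above the origin. The top is open between them.
- box_opening (a point): Centre of the paint box's opening, at the height of the deck tops: 200 mm long (box x) by 180 mm wide (box y). The straightedge is longer than this; slid about 35 mm off centre under one deck, its other end comes free of the other deck and can be tilted up.
- painting: Watercolour painting on a fixed brown card board 240 mm long (x), 170 mm wide (y) and 4 mm thick, flat on the table on the other side from the paint box. Origin at the centre of its underside, z up.
- ink_pot: Small amber ink pot with a black cap, 36 mm across and 31 mm high, standing on the deck at the -x end of the paint box, near the +y side; origin under its centre. Leave alone.
- eraser: White eraser 50 x 20 x 12 mm lying on the deck at the +x end of the paint box, near the -y side; origin under its centre. Leave alone.
- sharpener: Small metal pencil sharpener 26 x 16 x 12 mm lying on the painting near its +x +y corner; origin under its centre. Leave alone.

How it is judged:
By the outcome, as a careful person would: the job done as asked, in the order asked, and still so for the second after the job is handed in, while the arm keeps its last pose, push and grip.
It also fails if it takes over 43 s, if anything falls off the work surface, if the arm or the gripper's body presses on something with over 40 N, if the wrist force passes 120 N, or if a joint passes its speed limit or range.

### The arm

A 7-joint arm with a two-finger parallel gripper is mounted at the origin on the work surface. World frame = base frame: x ahead of the robot, y to its left, z up, the work surface at z = 0. Lengths are in mm, angles in rad, forces in N, time in s.
With the tool pointing down it reaches from about 400 to 875 mm from the base axis. Payload 4.4 kg.
Tool frame: the origin (TCP) lies midway between the tips of the shut fingers; the grasp point (between the pads) lies 19 mm behind it; z points along the fingers, y is the line along which they close (so a half turn about z gives the same grasp; the last joint's range is limited). The gripper opens to 85 mm and grips with 20 to 120 N. Pads are 22 mm wide; open, the fingers measure 114 mm over their backs; the gripper's body (76 mm by 85 mm) begins 54 mm behind the grasp point. The pads swing forward as they close: fully open they stand 13 mm farther back than shut.
Start: joints at [1.263, 0.628, 0.038, 1.517, -0.027, 0.996, -0.02], TCP at [155.671, -631.098, 202.613] pointing down, gripper open.
Joint ranges: [-3.06, 3.06], [-0.37, 2.12], [-1.25, 1.32], [0.18, 2.47], [-1.1, 4.24], [0.23, 1.98], [-2.94, 2.94]. Speed limits (rad/s): [2.57, 2.57, 3.14, 3.14, 3.14, 3.14, 3.14].

### API

Orientations are given as [roll, pitch, yaw] about the fixed x, y, z axes, in that order (R = Rz(yaw) Ry(pitch) Rx(roll)).
In Python, from cell import read_state, get_image, finish_job gives the robot as it stands.
- The arm moves only by the tool send_rows, never from a script. Its argument "series" is a list of rows, each an object of numbers: "ax", "ay", "az": the turn, a rotation vector about the tool's x, y, z in rad; "dx", "dy", "dz": the shift along the tool's x, y, z in cm; "hand": the closure, from 0 (fully open) to 1 (shut). In form: [{"ax": .., "ay": .., "az": .., "dx": .., "dy": .., "dz": .., "hand": ..}, ...]. A call has 1 to 10 rows; each row is the pose to reach, as a shift and turn from the pose commanded when the call began, along the tool's axes at that moment; what a row does not reach only later rows make up. A row lasts 1/10 s, in which the tool goes at most 50 mm and 8.59 degrees, less where a joint would pass 70% of its speed; a pose out of reach is approached as far as the arm can. A call with a gripper value outside its range is refused whole. The fingers move at their own pace and stop on an object; the grip force is fixed at half the most. Time passes only in rows, so rows that repeat a pose let the fingers close. It gives the time, the measured TCP pose, the force, the opening and the grip force at its end, in the units of the state.
- read_state(): the state, without advancing time (a new reading comes with each control period).
- get_image(name): name is "scene" or "top" or "wrist"; returns a dict with "pixels" (480x640x3 uint8, red, green, blue), "mtx" (3x3 intrinsics, pixels), "R" (3x3) and "t" (3): a world point X has camera coordinates R X + t. Camera axes: x right, y down, z forward; pixel columns grow to the right and rows downward; lengths in mm; the calibration is good to about 2 mm. A picture is of the moment at which its call begins. There is no depth.
- finish_job(): hands the job in; it is judged then, once.
The state is a dict: "clock": time; "qpos": joint angles; "qd": joint speeds; "tau": joint torques, N m; "eef_pos": TCP position; "tool_rot": TCP orientation; "force": force on the tool from outside, world axes, zero at the start; "torque": the same for the moment, N m; "width": finger opening in mm; "gripper_force": force on a finger pad.
Only numpy, scipy, OpenCV 4.12 (cv2) and the standard library are available. Lean on these libraries where they do the work, as an engineer would, in place of code of your own. Each camera call takes 0.05 s, during which the arm holds its last target. There are 200 camera calls.

## Working session

There is one attempt and no reset: what is moved stays moved. The work goes in short steps, Python scripts to look and compute and a tool call to move; the robot and the scene stay as the last step left them, time stands still between calls to the robot, and variables do not carry over. Pictures are saved under pics/ and viewed, at most 10 in all, crops included, and the job is handed in when it is done.

Besides the shell and the picture viewer there is one more tool, called as name([rows], argument=value, ...), one row to a line, values as JSON. send_rows: Moves the arm, as the interface text tells. Its arguments: {"type":"object","properties":{"series":{"type":"array","items":{"type":"object","properties":{"ax":{"type":"number"},"ay":{"type":"number"},"az":{"type":"number"},"dx":{"type":"number"},"dy":{"type":"number"},"dz":{"type":"number"},"hand":{"type":"number"}}}}},"required":["series"]}

```bash
mkdir -p pics; ls
python3 - <<'E'
from cell import *
import cv2,json,numpy as np
s=read_state();print({k:np.round(v,3).tolist() for k,v in s.items()})
for n in("scene","top"):
    d=get_image(n);cv2.imwrite(f"pics/{n}0.png",cv2.cvtColor(d["pixels"],cv2.COLOR_RGB2BGR))
    np.savez(f"{n}0.npz",**d);print(n,np.round(d["mtx"],1).tolist(),np.round(-d["R"].T@d["t"]).tolist())
E
```

```text
pics
{'clock': 0.0, 'qpos': [1.263, 0.629, 0.038, 1.518, -0.027, 0.996, -0.02], 'qd': [0.001, -0.0, 0.0, -0.001, 0.0, -0.0, -0.0], 'tau': [0.0, -56.341, 1.227, -19.345, 0.011, 0.011, 0.0], 'eef_pos': [155.494, -630.382, 201.656], 'tool_rot': [-3.14, 0.0, 0.242], 'force': [0.019, 0.912, 0.184], 'torque': [0.016, 0.041, 0.011], 'gripper_force': 0.0, 'width': 85.362}
scene [[462.4, 0.0, 316.5], [0.0, 462.4, 239.8], [0.0, 0.0, 1.0]] [950.0, 517.0, 700.0]
top [[478.8, 0.0, 318.4], [0.0, 478.8, 242.4], [0.0, 0.0, 1.0]] [383.0, -18.0, 881.0]
```

View pics/top0.png

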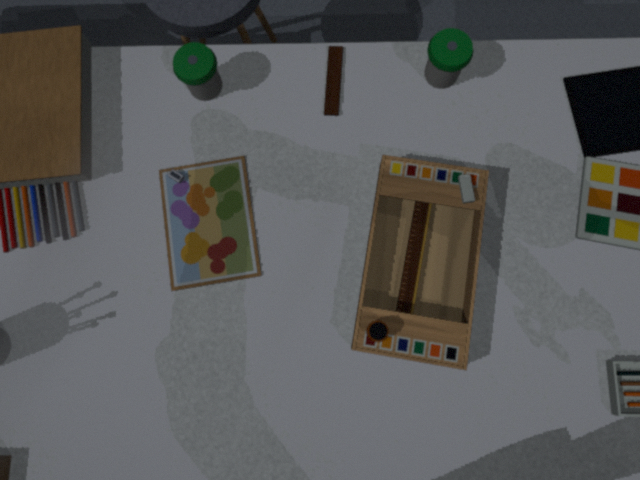

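View pics/scene0.png

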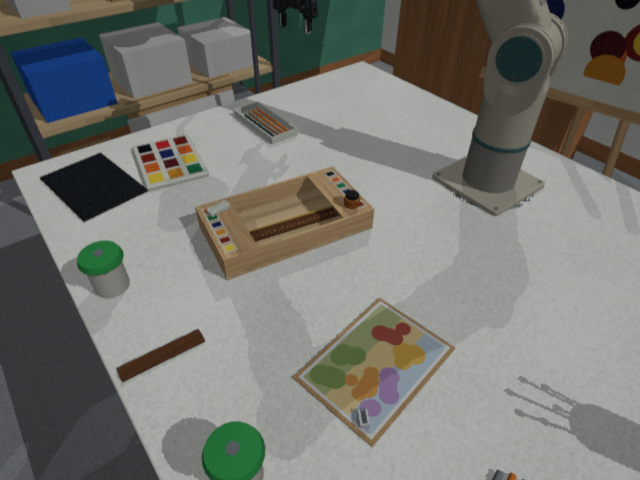

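Top view: box around (420,260), bar from (420,202) to (405,310), painting around (210,222). Now I'll turn corner pixels into positions.

```bash
cat > h.py <<'E'
import numpy as np,cv2
def ray(d,p,z):
    K,R,t=d["mtx"],d["R"],d["t"];c=-R.T@t;v=R.T@np.linalg.inv(K)@np.array([p[0],p[1],1.]);return c+v*(z-c[2])/v[2]
def proj(d,X):
    p=d["mtx"]@(d["R"]@np.asarray(X,float)+d["t"]);return p[:2]/p[2]
def tri(ds,ps):
    A=[];b=[]
    for d,p in zip(ds,ps):
        c=ray(d,p,900.);v=ray(d,p,0.)-c;v/=np.linalg.norm(v);M=np.eye(3)-np.outer(v,v);A.append(M);b.append(M@c+M@(-c)*0)
    return np.linalg.solve(sum(A),sum(b))
E
python3 - <<'E'
from h import *
T=np.load("top0.npz");S=np.load("scene0.npz")
for d in(T,S):print(proj(d,[0,0,0]),proj(d,[155,-631,200]),np.round(d["R"],2).tolist())
for n,p,z in [("bar",(420,202),18),("bar",(405,310),18),("boxTL",(382,155),57),("TR",(488,168),57),("BR",(467,368),57),("BL",(352,350),57),
 ("pTL",(160,170),4),("pTR",(246,156),4),("pBR",(261,274),4),("pBL",(173,290),4)]:print(n,ray(T,p,z).round(1))
for n,p,z in [("pTL",(370,443),4),("pTR",(294,376),4),("pBR",(380,299),4),("pBL",(454,347),4)]:print(n,ray(S,p,z).round(1))
def crop(d,a,k,n):
    x0,y0,x1,y1=a;cv2.imwrite(n,cv2.cvtColor(cv2.resize(d["pixels"][y0:y1,x0:x1],None,fx=k,fy=k,interpolation=2),cv2.COLOR_RGB2BGR))
a=cv2.resize(T["pixels"][140:380,330:510],None,fx=2.5,fy=2.5,interpolation=2)
b=cv2.resize(S["pixels"][150:300,185:385],None,fx=2,fy=2,interpolation=2)
o=np.zeros((600,800,3),np.uint8);o[:600,:450]=a;bb=cv2.resize(b,(350,262));o[:262,450:]=bb
cv2.imwrite("pics/c0.png",o[:,:,::-1])
E
```

```text
[325.18234422 572.95432513] [824.24708665 524.3434576 ] [[0.01, -1.0, -0.04], [-0.98, 0.0, -0.19], [0.19, 0.04, -0.98]]
[487.20728019 181.35060028] [295.64636259  44.63866009] [[-0.8, 0.6, 0.0], [0.41, 0.54, -0.74], [-0.45, -0.59, -0.68]]
bar [ 628.9 -174.3   18. ]
bar [ 430.1 -140.9   18. ]
boxTL [ 706.3 -102.    57. ]
TR [ 680.2 -290.1   57. ]
BR [ 333.3 -234.4   57. ]
BL [361.1 -45.1  57. ]
pTL [699.7 324.2   4. ]
pTR [727.2 156.5   4. ]
pBR [495.9 120.4   4. ]
pBL [465.9 283.3   4. ]
pTL [700.5 323.2   4. ]
pTR [726.7 161.8   4. ]
pBR [495.9 125.5   4. ]
pBL [466.8 286.3   4. ]
```

View pics/c0.png

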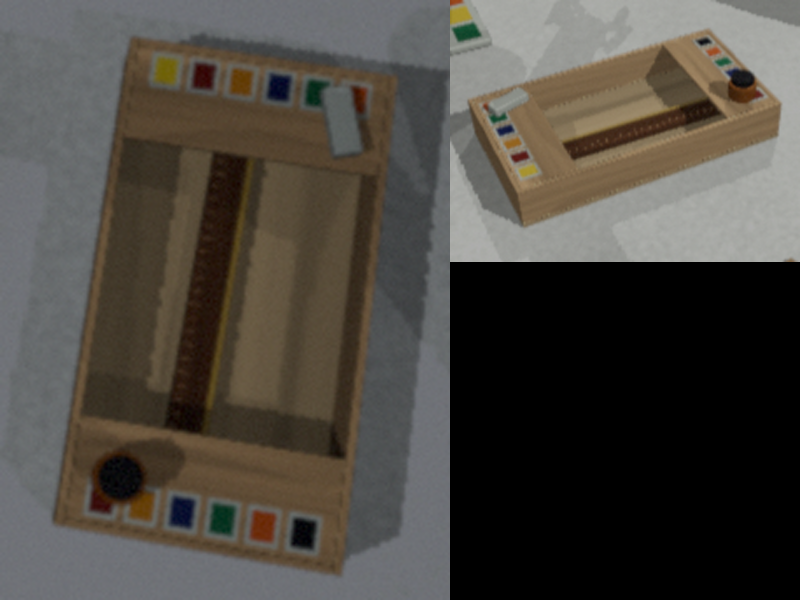

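Box centre ≈ (520,-168), yaw ≈ -0.16. Bar crosses the opening from (628,-178) to (428,-141). Painting centre ≈ (597,223), yaw ≈ 0.16. Going above the bar now.

send_rows([
  {"dx":47.1,"dy":-36.6,"dz":0,"az":0.42,"hand":0},
  {"dx":47.1,"dy":-36.6,"dz":0,"az":0.42,"hand":0},
  {"dx":47.1,"dy":-36.6,"dz":0,"az":0.42,"hand":0},
  {"dx":47.1,"dy":-36.6,"dz":0,"az":0.42,"hand":0},
  {"dx":47.1,"dy":-36.6,"dz":0,"az":0.42,"hand":0},
  {"dx":47.1,"dy":-36.6,"dz":0,"az":0.42,"hand":0},
  {"dx":47.1,"dy":-36.6,"dz":0,"az":0.42,"hand":0},
  {"dx":47.1,"dy":-36.6,"dz":0,"az":0.42,"hand":0},
  {"dx":47.1,"dy":-36.6,"dz":0,"az":0.42,"hand":0},
  {"dx":47.1,"dy":-36.6,"dz":0,"az":0.42,"hand":0},
])

```text
invalid input at $.series[0]: expected keys ax, ay, az, dx, dy, dz, hand
```

send_rows([
  {"dx":0},
  {"dx":0},
  {"dx":0},
  {"dx":0},
])

```text
invalid input at $.series[0]: expected keys ax, ay, az, dx, dy, dz, hand
```

send_rows([
  {"ax":0,"ay":0,"az":0.42,"dx":47.1,"dy":-36.6,"dz":0,"hand":0},
  {"ax":0,"ay":0,"az":0.42,"dx":47.1,"dy":-36.6,"dz":0,"hand":0},
  {"ax":0,"ay":0,"az":0.42,"dx":47.1,"dy":-36.6,"dz":0,"hand":0},
  {"ax":0,"ay":0,"az":0.42,"dx":47.1,"dy":-36.6,"dz":0,"hand":0},
  {"ax":0,"ay":0,"az":0.42,"dx":47.1,"dy":-36.6,"dz":0,"hand":0},
  {"ax":0,"ay":0,"az":0.42,"dx":47.1,"dy":-36.6,"dz":0,"hand":0},
  {"ax":0,"ay":0,"az":0.42,"dx":47.1,"dy":-36.6,"dz":0,"hand":0},
  {"ax":0,"ay":0,"az":0.42,"dx":47.1,"dy":-36.6,"dz":0,"hand":0},
  {"ax":0,"ay":0,"az":0.42,"dx":47.1,"dy":-36.6,"dz":0,"hand":0},
  {"ax":0,"ay":0,"az":0.42,"dx":47.1,"dy":-36.6,"dz":0,"hand":0},
])

```text
clock: 1.1
eef_pos: [466.3, -236.9, 202.5]
tool_rot: [3.142, 0.0, -0.178]
force: [1.0, -1.1, -0.1]
width: 85.5
gripper_force: 0.0
```

send_rows([
  {"ax":0,"ay":0,"az":0,"dx":4.4,"dy":-8.4,"dz":0,"hand":0},
  {"ax":0,"ay":0,"az":0,"dx":4.4,"dy":-8.4,"dz":0,"hand":0},
  {"ax":0,"ay":0,"az":0,"dx":4.4,"dy":-8.4,"dz":0,"hand":0},
  {"ax":0,"ay":0,"az":0,"dx":4.4,"dy":-8.4,"dz":0,"hand":0},
])

```text
clock: 1.5
eef_pos: [523.9, -162.6, 202.1]
tool_rot: [3.142, 0.001, -0.175]
force: [-0.2, -0.8, 0.0]
width: 85.1
gripper_force: 0.0
```

Run:
```python
from cell import *
from h import *
s=read_state();print(s["eef_pos"],s["tool_rot"],s["clock"])
d=get_image("wrist");np.savez("w1.npz",**d);print((-d["R"].T@d["t"]).round(),d["R"].round(2).tolist(),d["mtx"][0,0])
cv2.imwrite("pics/w1.png",d["pixels"][:,:,::-1])
```

```text
[ 523.87824896 -162.56482729  202.11449078] [ 3.14156455e+00  1.07538617e-03 -1.75078508e-01] 1.5
[ 591. -174.  373.] [[-0.17, -0.98, 0.0], [-0.95, 0.17, 0.27], [-0.27, 0.05, -0.96]] 368.81090653665063
```

View pics/w1.png

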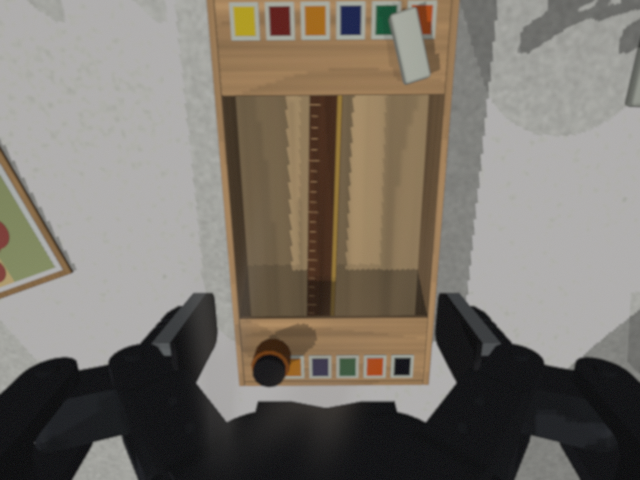

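The wrist view shows the bar from (309..341, 95) to (307..333, 318), far deck edge at row 95 and near deck edge at row 318.

Run:
```python
from h import *
T=np.load("top0.npz");W=np.load("w1.npz")
def plane(d,p,q):
    c=-d["R"].T@d["t"];a=ray(d,p,0.)-c;b=ray(d,q,0.)-c;n=np.cross(a,b);n/=np.linalg.norm(n);return n,n@c
c=lambda x,y:(330+x/2.5,140+y/2.5)
for nm,tp,wp in[("L",(c(213,153),c(167,428)),((309,95),(307,318))),("R",(c(252,158),c(207,432)),((342,95),(332.5,318)))]:
    n1,d1=plane(T,*tp);n2,d2=plane(W,*wp)
    for x in(450,600):
        y,z=np.linalg.solve(np.array([n1[1:],n2[1:]]),[d1-n1[0]*x,d2-n2[0]*x]);print(nm,x,y.round(1),z.round(1))
    for p in wp:print(" w@18",ray(W,p,18).round(1))
    for p in tp:print(" t@18",ray(T,p,18).round(1))
for p in[(222,95),(446,95),(240,318),(429,318)]:print("deck",ray(W,p,57).round(1))
for p in[(132,38),(395,78),(340,573),(55,522)]:print("box",ray(T,c(*p),57).round(1))
```

```text
L 450 -130.4 20.4
L 600 -160.0 14.9
 w@18 [ 622.9 -164.7   18. ]
 w@18 [ 403.  -120.9   18. ]
 t@18 [ 630.4 -165.5   18. ]
 t@18 [ 427.9 -126.4   18. ]
R 450 -158.4 24.6
R 600 -190.9 4.7
 w@18 [ 617.7 -194.1   18. ]
 w@18 [ 398.3 -147.8   18. ]
 t@18 [ 626.5 -194.1   18. ]
 t@18 [ 425.2 -154.5   18. ]
deck [631.5 -96.8  57. ]
deck [ 600.2 -274.4   57. ]
deck [434.8 -63.9  57. ]
deck [ 403.5 -241.2   57. ]
box [ 705.9 -103.4   57. ]
box [ 674.2 -289.7   57. ]
box [ 331.4 -232.7   57. ]
box [363.  -45.1  57. ]
```

send_rows([
  {"ax":0,"ay":0,"az":0.02,"dx":-0.66,"dy":-0.29,"dz":4,"hand":0.2},
  {"ax":0,"ay":0,"az":0.02,"dx":-0.66,"dy":-0.29,"dz":8,"hand":0.2},
  {"ax":0,"ay":0,"az":0.02,"dx":-0.66,"dy":-0.29,"dz":12,"hand":0.2},
  {"ax":0,"ay":0,"az":0.02,"dx":-0.66,"dy":-0.29,"dz":15,"hand":0.2},
  {"ax":0,"ay":0,"az":0.02,"dx":-0.66,"dy":-0.29,"dz":17,"hand":0.2},
  {"ax":0,"ay":0,"az":0.02,"dx":-0.66,"dy":-0.29,"dz":18.5,"hand":0.2},
  {"ax":0,"ay":0,"az":0.02,"dx":-0.66,"dy":-0.29,"dz":19.3,"hand":0.2},
  {"ax":0,"ay":0,"az":0.02,"dx":-0.66,"dy":-0.29,"dz":19.6,"hand":0.2},
  {"ax":0,"ay":0,"az":0.02,"dx":-0.66,"dy":-0.29,"dz":19.6,"hand":0.2},
])

```text
clock: 2.45
eef_pos: [517.5, -160.7, 6.8]
tool_rot: [3.141, -0.0, -0.2]
force: [-0.2, -0.4, 0.1]
width: 68.1
gripper_force: 0.0
```

send_rows([
  {"ax":0,"ay":0,"az":0,"dx":0,"dy":0,"dz":0,"hand":0.5},
  {"ax":0,"ay":0,"az":0,"dx":0,"dy":0,"dz":0,"hand":0.7},
  {"ax":0,"ay":0,"az":0,"dx":0,"dy":0,"dz":0,"hand":1},
  {"ax":0,"ay":0,"az":0,"dx":0,"dy":0,"dz":0,"hand":1},
  {"ax":0,"ay":0,"az":0,"dx":0,"dy":0,"dz":0,"hand":1},
  {"ax":0,"ay":0,"az":0,"dx":0,"dy":0,"dz":0,"hand":1},
])

```text
clock: 3.05
eef_pos: [517.8, -159.8, 6.7]
tool_rot: [3.142, -0.0, -0.198]
force: [0.4, -0.7, -0.3]
width: 0.1
gripper_force: 0.0
```

Closed on nothing; looking.

Run:
```python
from cell import *
from h import *
W=get_image("wrist");S=get_image("scene");np.savez("w2.npz",**W)
o=np.zeros((480,800,3),np.uint8);o[:,:400]=W["pixels"][:,120:520];o[:300,400:]=cv2.resize(S["pixels"][130:280,185:385],(400,300))
cv2.imwrite("pics/w2.png",o[:,:,::-1])
```

```text
(no output)
```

View pics/w2.png

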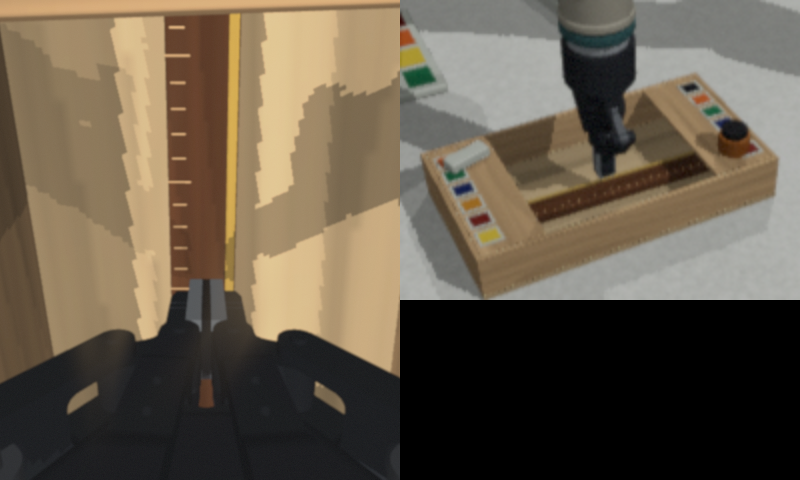

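The shut tips are seen above the bar rather than beside it. I'll check tip and bar heights.

Run:
```python
from h import *
from cell import *
S=np.load("scene0.npz");W=np.load("w2.npz")
for z in(6.7,18,25,35,50):
    X=[517.8,-159.8,z];p=proj(S,X);print(z,p.round(1),((p-[185,130])*2+[400,0]).round(),(proj(W,X)-[120,0]).round())
print((-W["R"].T@W["t"]).round(),read_state()["qpos"])
# bar edges in w2 (crop px): where do y at various z agree w/ top view
for z in(6,12,18,24):print(z,ray(W,(120+166,150),z).round(1),ray(W,(120+240,150),z).round(1))
# width 30 -> height estimate
```

```text
6.7 [287.7 226.1] [605. 192.] [206. 272.]
18 [287.5 222.3] [605. 185.] [206. 281.]
25 [287.4 219.9] [605. 180.] [206. 287.]
35 [287.2 216.5] [604. 173.] [206. 297.]
50 [286.9 211.3] [604. 163.] [206. 314.]
[ 584. -173.  178.] [ 0.20018462  0.7754152   0.07265971  1.96454419 -0.1290939   0.40595514
 -1.39813627]
6 [ 579.2 -153.7    6. ] [ 572.6 -186.7    6. ]
12 [ 579.4 -154.3   12. ] [ 573.  -186.2   12. ]
18 [ 579.6 -155.    18. ] [ 573.4 -185.7   18. ]
24 [ 579.8 -155.7   24. ] [ 573.8 -185.2   24. ]
```

Tips sit well above the reported TCP (about 20 mm). I'll open a little above the bar, then lower gently while watching force.

send_rows([
  {"ax":0,"ay":0,"az":0,"dx":0,"dy":0,"dz":0,"hand":0.42},
  {"ax":0,"ay":0,"az":0,"dx":0,"dy":0,"dz":0,"hand":0.42},
  {"ax":0,"ay":0,"az":0,"dx":0,"dy":0,"dz":0,"hand":0.42},
  {"ax":0,"ay":0,"az":0,"dx":0,"dy":0,"dz":0,"hand":0.42},
  {"ax":0,"ay":0,"az":0,"dx":0,"dy":0,"dz":0.3,"hand":0.42},
  {"ax":0,"ay":0,"az":0,"dx":0,"dy":0,"dz":0.6,"hand":0.42},
  {"ax":0,"ay":0,"az":0,"dx":0,"dy":0,"dz":0.8,"hand":0.42},
  {"ax":0,"ay":0,"az":0,"dx":0,"dy":0,"dz":0.8,"hand":0.42},
])

```text
clock: 3.95
eef_pos: [517.4, -159.7, -1.8]
tool_rot: [-3.142, 0.001, -0.198]
force: [-0.3, 0.8, 0.1]
width: 49.4
gripper_force: 0.0
```

Run:
```python
from cell import *
from h import *
W=get_image("wrist");S=get_image("scene");np.savez("w3.npz",**W)
o=np.zeros((480,800,3),np.uint8);o[:,:400]=W["pixels"][:,120:520];o[:400,400:]=cv2.resize(S["pixels"][165:265,235:335],(400,400),interpolation=2)
cv2.imwrite("pics/w3.png",o[:,:,::-1]);s=read_state();print(s["force"],s["width"],s["eef_pos"])
```

```text
[0.77171868 0.05771139 0.21487987] 49.54117124641571 [ 517.67569864 -159.78304287   -1.51269897]
```

View pics/w3.png

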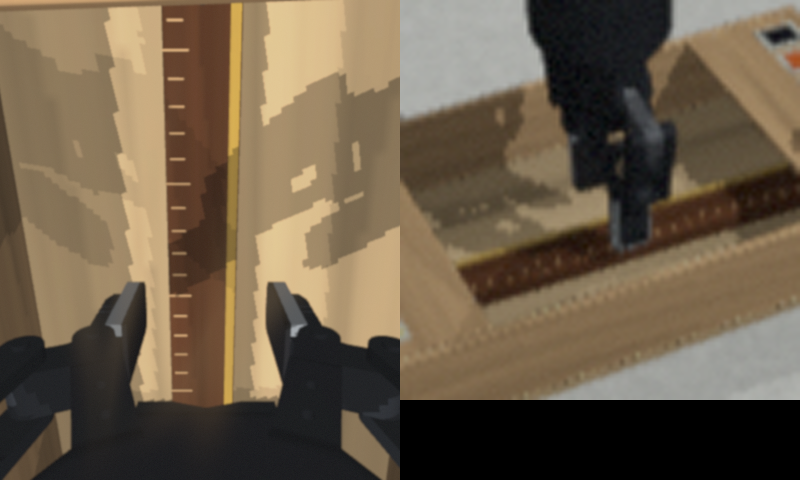

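Bar is centred between the open fingers, no contact yet. Lowering further.

send_rows([
  {"ax":0,"ay":0,"az":0,"dx":0,"dy":0,"dz":0.2,"hand":0.42},
  {"ax":0,"ay":0,"az":0,"dx":0,"dy":0,"dz":0.4,"hand":0.42},
  {"ax":0,"ay":0,"az":0,"dx":0,"dy":0,"dz":0.6,"hand":0.42},
  {"ax":0,"ay":0,"az":0,"dx":0,"dy":0,"dz":0.8,"hand":0.42},
  {"ax":0,"ay":0,"az":0,"dx":0,"dy":0,"dz":0.8,"hand":0.42},
])

```text
clock: 4.55
eef_pos: [517.5, -159.8, -9.7]
tool_rot: [-3.142, 0.001, -0.198]
force: [0.1, -0.6, 0.5]
width: 49.1
gripper_force: 0.0
```

send_rows([
  {"ax":0,"ay":0,"az":0,"dx":0,"dy":0,"dz":0.15,"hand":0.42},
  {"ax":0,"ay":0,"az":0,"dx":0,"dy":0,"dz":0.3,"hand":0.42},
  {"ax":0,"ay":0,"az":0,"dx":0,"dy":0,"dz":0.3,"hand":0.42},
])

```text
clock: 4.85
eef_pos: [517.6, -159.8, -12.6]
tool_rot: [-3.142, 0.0, -0.198]
force: [0.4, -0.9, 0.6]
width: 49.6
gripper_force: 0.0
```

Run:
```python
from cell import *
from h import *
S=get_image("scene");W=get_image("wrist")
o=np.zeros((400,800,3),np.uint8);o[:,:400]=cv2.resize(W["pixels"][240:440,220:420],(400,400),interpolation=2);o[:400,400:]=cv2.resize(S["pixels"][190:250,260:320],(400,400),interpolation=2)
cv2.imwrite("pics/w4.png",o[:,:,::-1]);s=read_state();print(s["force"],s["width"],s["eef_pos"])
```

```text
[-0.4341281   0.24750676  0.10735118] 49.609227577786974 [ 517.73527298 -159.82593653  -12.40673004]
```

View pics/w4.png

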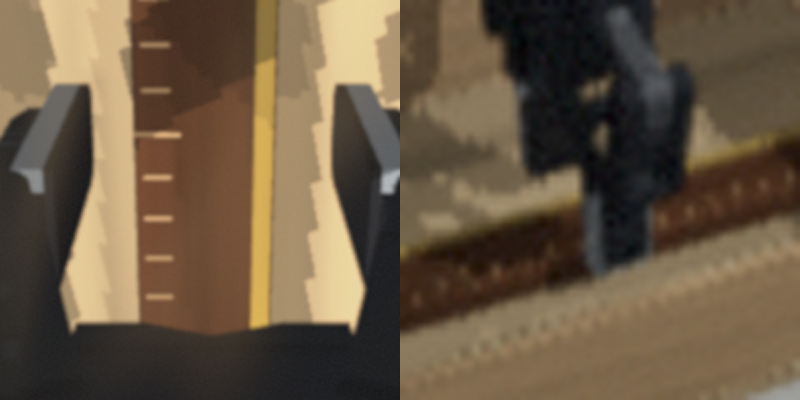

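Run:
```python
from h import *
S=np.load("scene0.npz")
for o in(25,30):
  for z in(0,6,12,18):
    X=np.array([517.7+.197*o,-159.8+.98*o,z]);p=np.array([proj(S,X+k*np.array([.98,-.197,0])) for k in(-11,11)]);print(o,z,((p-[260,190])*6.667+[400,0]).round().tolist())
```

```text
25 0 [[644.0, 289.0], [585.0, 308.0]]
25 6 [[644.0, 276.0], [584.0, 295.0]]
25 12 [[643.0, 263.0], [583.0, 282.0]]
25 18 [[643.0, 249.0], [583.0, 268.0]]
30 0 [[650.0, 298.0], [591.0, 317.0]]
30 6 [[650.0, 285.0], [590.0, 304.0]]
30 12 [[649.0, 272.0], [589.0, 291.0]]
30 18 [[649.0, 258.0], [589.0, 277.0]]
```

Tips are at z≈15; going 4 mm lower, then closing.

send_rows([
  {"ax":0,"ay":0,"az":0,"dx":0,"dy":0,"dz":0.2,"hand":0.42},
  {"ax":0,"ay":0,"az":0,"dx":0,"dy":0,"dz":0.4,"hand":0.42},
  {"ax":0,"ay":0,"az":0,"dx":0,"dy":0,"dz":0.4,"hand":0.5},
  {"ax":0,"ay":0,"az":0,"dx":0,"dy":0,"dz":0.4,"hand":0.6},
  {"ax":0,"ay":0,"az":0,"dx":0,"dy":0,"dz":0.4,"hand":1},
  {"ax":0,"ay":0,"az":0,"dx":0,"dy":0,"dz":0.4,"hand":1},
  {"ax":0,"ay":0,"az":0,"dx":0,"dy":0,"dz":0.4,"hand":1},
])

```text
clock: 5.65
eef_pos: [517.8, -159.7, -16.0]
tool_rot: [-3.141, -0.0, -0.198]
force: [-1.0, 1.2, 5.3]
width: 27.6
gripper_force: 59.4
```

Gripped (27.6 mm, 59 N). Lift 6 mm and slide towards the far deck.

send_rows([
  {"ax":0,"ay":0,"az":0,"dx":0,"dy":0,"dz":-0.3,"hand":1},
  {"ax":0,"ay":0,"az":0,"dx":0,"dy":0,"dz":-0.6,"hand":1},
  {"ax":0,"ay":0,"az":0,"dx":0.4,"dy":0,"dz":-0.6,"hand":1},
  {"ax":0,"ay":0,"az":0,"dx":0.8,"dy":0,"dz":-0.6,"hand":1},
  {"ax":0,"ay":0,"az":0,"dx":1.2,"dy":0,"dz":-0.6,"hand":1},
  {"ax":0,"ay":0,"az":0,"dx":1.6,"dy":0,"dz":-0.6,"hand":1},
  {"ax":0,"ay":0,"az":0,"dx":2.0,"dy":0,"dz":-0.6,"hand":1},
  {"ax":0,"ay":0,"az":0,"dx":2.0,"dy":0,"dz":-0.6,"hand":1},
])

```text
clock: 6.45
eef_pos: [538.2, -163.9, -10.4]
tool_rot: [3.142, -0.001, -0.198]
force: [0.0, 0.3, -1.1]
width: 27.7
gripper_force: 59.3
```

Run:
```python
from cell import *
from h import *
T=get_image("top");S=get_image("scene")
np.savez("t5.npz",**T)
o=np.zeros((600,800,3),np.uint8);o[:,:450]=cv2.resize(T["pixels"][140:380,330:510],(450,600),interpolation=2);o[:300,450:]=cv2.resize(S["pixels"][160:260,285:385],(350,300),interpolation=2)
cv2.imwrite("pics/t5.png",o[:,:,::-1]);s=read_state();print(s["force"],s["width"],s["eef_pos"])
```

```text
[-0.01888155  0.44873334  0.17498872] 27.753360829929626 [ 537.26673485 -163.68834076  -10.47676369]
```

View pics/t5.png

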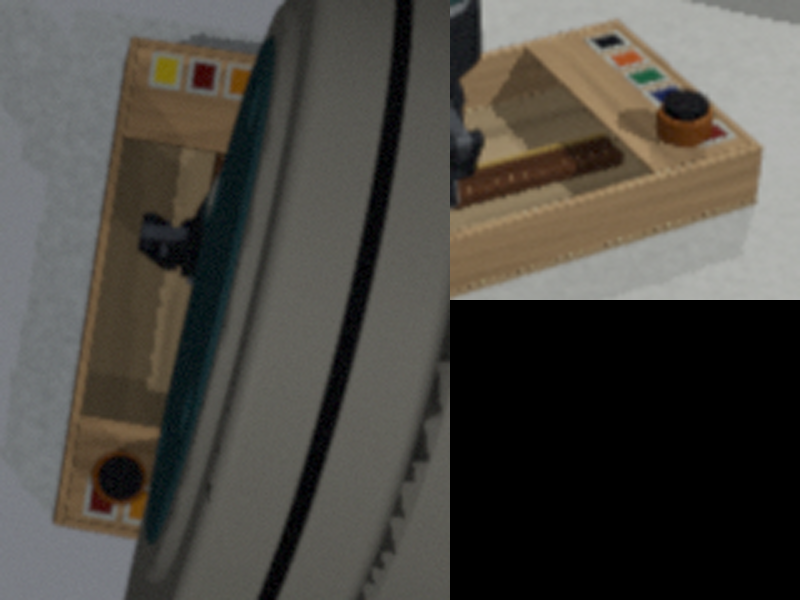

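The scene crop shows the near bar end at crop (617,148), now visible by the near deck.

Run:
```python
from h import *
S=np.load("scene0.npz")
b=np.array([518.3,-168.2]);u=np.array([np.cos(-.163),np.sin(-.163)])
for p in[(607,138),(624,156),(617,148),(540,55),(650,175)]:
    q=(285+(p[0]-450)/3.5,160+p[1]/3)
    for z in((24,) if p[0]<640 and p[0]>600 else (57,)):
        X=ray(S,q,z);print(p,X.round(1),"local x",((X[:2]-b)@u).round(1),"y",((X[:2]-b)@[-u[1],u[0]]).round(1))
```

```text
(607, 138) [ 408.9 -142.5   24. ] local x -112.2 y 7.6
(624, 156) [ 413.7 -118.2   24. ] local x -111.3 y 32.3
(617, 148) [ 411.3 -128.7   24. ] local x -112.0 y 21.6
(540, 55) [ 405.7 -221.6   57. ] local x -102.5 y -71.0
(650, 175) [440.7 -60.7  57. ] local x -94.0 y 93.5
```

Bar centre ≈ 18 mm past box centre, gripped almost at its middle. Slide 17 mm more.

send_rows([
  {"ax":0,"ay":0,"az":0,"dx":0.4,"dy":0,"dz":0,"hand":1},
  {"ax":0,"ay":0,"az":0,"dx":0.8,"dy":0,"dz":0,"hand":1},
  {"ax":0,"ay":0,"az":0,"dx":1.2,"dy":0,"dz":0,"hand":1},
  {"ax":0,"ay":0,"az":0,"dx":1.5,"dy":0,"dz":0,"hand":1},
  {"ax":0,"ay":0,"az":0,"dx":1.7,"dy":0,"dz":0,"hand":1},
  {"ax":0,"ay":0,"az":0,"dx":1.7,"dy":0,"dz":0,"hand":1},
])

```text
clock: 7.15
eef_pos: [554.4, -167.1, -10.4]
tool_rot: [3.142, -0.0, -0.198]
force: [0.1, 0.5, -1.1]
width: 27.7
gripper_force: 59.3
```

Run:
```python
from cell import *
from h import *
S=get_image("scene");T=get_image("top")
o=np.zeros((450,800,3),np.uint8);o[:]=cv2.resize(S["pixels"][165:255,225:385],(800,450),interpolation=2)
cv2.imwrite("pics/s6.png",o[:,:,::-1]);s=read_state();print(s["force"],s["width"],s["eef_pos"])
```

```text
[-0.68925282  1.06921734 -0.68486321] 27.59947518646929 [ 553.86222261 -167.07019248  -10.42304863]
```

View pics/s6.png

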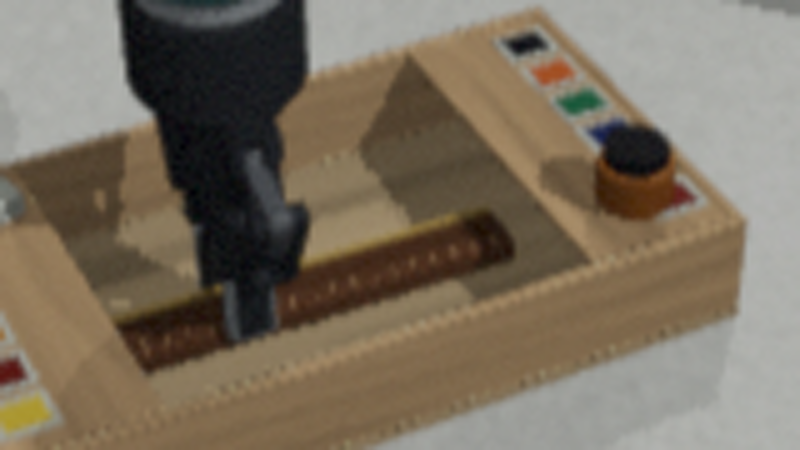

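Near end clear of the deck (crop (510,240), deck edge at (590,265)). Now tilt the near end up, far end staying low.

send_rows([
  {"ax":0,"ay":-0.04,"az":0,"dx":-0.02,"dy":0,"dz":-0.48,"hand":1},
  {"ax":0,"ay":-0.08,"az":0,"dx":-0.05,"dy":0,"dz":-0.95,"hand":1},
  {"ax":0,"ay":-0.12,"az":0,"dx":-0.1,"dy":0,"dz":-1.43,"hand":1},
  {"ax":0,"ay":-0.16,"az":0,"dx":-0.15,"dy":0,"dz":-1.9,"hand":1},
  {"ax":0,"ay":-0.2,"az":0,"dx":-0.25,"dy":0,"dz":-2.38,"hand":1},
  {"ax":0,"ay":-0.25,"az":0,"dx":-0.3,"dy":0,"dz":-3.0,"hand":1},
  {"ax":0,"ay":-0.3,"az":0,"dx":-0.4,"dy":0,"dz":-3.6,"hand":1},
  {"ax":0,"ay":-0.35,"az":0,"dx":-0.46,"dy":0,"dz":-4.2,"hand":1},
  {"ax":0,"ay":-0.35,"az":0,"dx":-0.46,"dy":0,"dz":-4.2,"hand":1},
])

```text
clock: 8.15
eef_pos: [550.9, -166.4, 31.3]
tool_rot: [3.142, 0.348, -0.198]
force: [-0.7, 0.8, -1.4]
width: 27.5
gripper_force: 59.3
```

send_rows([
  {"ax":0,"ay":0,"az":0,"dx":-1,"dy":0,"dz":0,"hand":1},
  {"ax":0,"ay":0,"az":0,"dx":-2.2,"dy":0,"dz":0,"hand":1},
  {"ax":0,"ay":0,"az":0,"dx":-3.4,"dy":0,"dz":0,"hand":1},
  {"ax":0,"ay":0,"az":0,"dx":-4.6,"dy":0,"dz":0,"hand":1},
  {"ax":0,"ay":0,"az":0,"dx":-5.8,"dy":0,"dz":0,"hand":1},
  {"ax":0,"ay":0,"az":0,"dx":-7,"dy":0,"dz":0,"hand":1},
  {"ax":0,"ay":0,"az":0,"dx":-8.2,"dy":0,"dz":0,"hand":1},
  {"ax":0,"ay":0,"az":0,"dx":-9,"dy":0,"dz":0,"hand":1},
  {"ax":0,"ay":0,"az":0,"dx":-9,"dy":0,"dz":0,"hand":1},
])

```text
clock: 9.05
eef_pos: [464.9, -149.3, 63.2]
tool_rot: [-3.142, 0.351, -0.199]
force: [0.6, -1.1, -1.9]
width: 27.6
gripper_force: 59.3
```

send_rows([
  {"ax":0,"ay":0,"az":0,"dx":-0.5,"dy":0,"dz":-1.4,"hand":1},
  {"ax":0,"ay":0,"az":0,"dx":-1.4,"dy":0,"dz":-3.8,"hand":1},
  {"ax":0,"ay":0,"az":0,"dx":-2.4,"dy":0,"dz":-6.6,"hand":1},
  {"ax":0,"ay":0,"az":0,"dx":-3.4,"dy":0,"dz":-9.4,"hand":1},
  {"ax":0,"ay":0,"az":0,"dx":-4.4,"dy":0,"dz":-12.2,"hand":1},
  {"ax":0,"ay":0,"az":0,"dx":-4.4,"dy":0,"dz":-12.2,"hand":1},
])

```text
clock: 9.65
eef_pos: [470.1, -150.7, 196.2]
tool_rot: [3.141, 0.341, -0.199]
force: [0.3, -0.7, -1.9]
width: 28.1
gripper_force: 59.3
```

Free of the box. Level it.

send_rows([
  {"ax":0,"ay":0.1,"az":0,"dx":0,"dy":0,"dz":0,"hand":1},
  {"ax":0,"ay":0.22,"az":0,"dx":0,"dy":0,"dz":0,"hand":1},
  {"ax":0,"ay":0.35,"az":0,"dx":0,"dy":0,"dz":0,"hand":1},
  {"ax":0,"ay":0.35,"az":0,"dx":0,"dy":0,"dz":0,"hand":1},
  {"ax":0,"ay":0.35,"az":0,"dx":0,"dy":0,"dz":0,"hand":1},
])

```text
clock: 10.15
eef_pos: [466.7, -149.5, 192.6]
tool_rot: [-3.141, 0.001, -0.198]
force: [1.3, -0.4, -0.7]
width: 27.4
gripper_force: 59.3
```

send_rows([
  {"ax":0,"ay":0,"az":-0.02,"dx":0.3,"dy":-2,"dz":0,"hand":1},
  {"ax":0,"ay":0,"az":-0.06,"dx":0.8,"dy":-6,"dz":0,"hand":1},
  {"ax":0,"ay":0,"az":-0.1,"dx":1.5,"dy":-11,"dz":0,"hand":1},
  {"ax":0,"ay":0,"az":-0.15,"dx":2.2,"dy":-16,"dz":0,"hand":1},
  {"ax":0,"ay":0,"az":-0.19,"dx":2.9,"dy":-21,"dz":0,"hand":1},
  {"ax":0,"ay":0,"az":-0.24,"dx":3.6,"dy":-26,"dz":0,"hand":1},
  {"ax":0,"ay":0,"az":-0.28,"dx":4.3,"dy":-31,"dz":0,"hand":1},
  {"ax":0,"ay":0,"az":-0.33,"dx":5.0,"dy":-35.5,"dz":0,"hand":1},
  {"ax":0,"ay":0,"az":-0.35,"dx":5.3,"dy":-38,"dz":0,"hand":1},
  {"ax":0,"ay":0,"az":-0.356,"dx":5.5,"dy":-39.1,"dz":0,"hand":1},
])

```text
clock: 11.15
eef_pos: [599.1, 227.7, 191.2]
tool_rot: [-3.14, 0.0, 0.163]
force: [-0.0, 0.1, -1.8]
width: 27.6
gripper_force: 59.3
```

send_rows([
  {"ax":0,"ay":0,"az":0,"dx":0,"dy":0,"dz":1,"hand":1},
  {"ax":0,"ay":0,"az":0,"dx":0,"dy":0,"dz":4,"hand":1},
  {"ax":0,"ay":0,"az":0,"dx":0,"dy":0,"dz":8,"hand":1},
  {"ax":0,"ay":0,"az":0,"dx":0,"dy":0,"dz":12,"hand":1},
  {"ax":0,"ay":0,"az":0,"dx":0,"dy":0,"dz":14.5,"hand":1},
  {"ax":0,"ay":0,"az":0,"dx":0,"dy":0,"dz":15.3,"hand":1},
  {"ax":0,"ay":0,"az":0,"dx":0,"dy":0,"dz":15.5,"hand":1},
  {"ax":0,"ay":0,"az":0,"dx":0,"dy":0,"dz":15.5,"hand":1},
  {"ax":0,"ay":0,"az":0,"dx":0,"dy":0,"dz":15.5,"hand":1},
])

```text
clock: 12.05
eef_pos: [599.4, 222.8, 38.9]
tool_rot: [-3.141, -0.003, 0.157]
force: [-0.6, 0.5, -0.1]
width: 27.6
gripper_force: 59.4
```

Run:
```python
from cell import *
from h import *
S=get_image("scene");T=get_image("top");np.savez("S7.npz",**S);np.savez("T7.npz",**T)
s=read_state();print(s["force"],s["width"],s["eef_pos"],s["tool_rot"],s["clock"])
c=np.array([597.3,222.5]);a=.158;u=np.array([np.cos(a),np.sin(a)])
for z in(54,66):
  for k in(-130,130):print(z,k,proj(S,[*(c+k*u),z]).round(),proj(T,[*(c+k*u),z]).round())
o=np.zeros((600,800,3),np.uint8);o[:300,:400]=cv2.resize(S["pixels"][285:435,290:490],(400,300),interpolation=2)
o[:]=0
o[:,:400]=cv2.resize(S["pixels"][255:465,270:470],(400,600) if 0 else (400,420),interpolation=2)[:600] if 0 else 0
o[:420,:400]=cv2.resize(S["pixels"][255:465,270:470],(400,420),interpolation=2)
o[:600,400:]=cv2.resize(T["pixels"][120:320,140:273],(400,600),interpolation=2)
cv2.imwrite("pics/f7.png",o[:,:,::-1])
```

```text
[ 0.55422609 -0.18279064 -0.92507557] 27.37723514718989 [599.11305683 223.13492878  38.74010716] [-3.14109157e+00 -2.61424423e-03  1.57652436e-01] 12.15
54 -130 [423. 300.] [210. 286.]
54 130 [324. 396.] [195. 147.]
66 -130 [424. 296.] [208. 285.]
66 130 [325. 392.] [193. 145.]
```

View pics/f7.png

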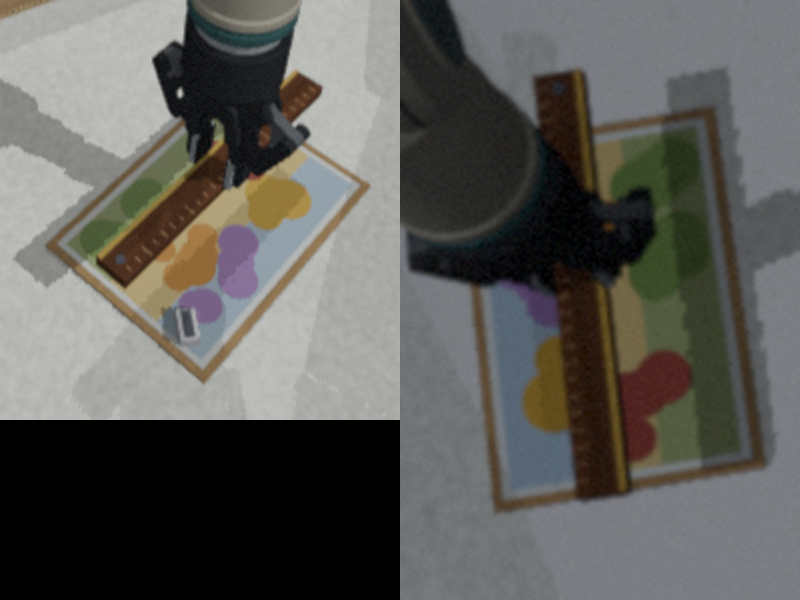

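Both views show the bar over the painting: ends at (192.7,144.5)/(207.5,283) in top and (326,390)/(425,295) in scene.

Run:
```python
from h import *
S=np.load("S7.npz");T=np.load("T7.npz")
B=tri([T,S],[(192.7,144.5),(326.5,390)]);A=tri([T,S],[(207.5,282.5),(425.5,295)])
M=(A+B)/2;d=B-A;a=np.arctan2(d[1],d[0]);print(A.round(1),B.round(1),M.round(1),np.linalg.norm(d).round(1),"yaw",a.round(3),"slope",(d[2]/260).round(3))
```

```text
[470.8 203.5  71. ] [723.4 242.6  69.6] [597.1 223.1  70.3] 255.7 yaw 0.154 slope -0.005
```

send_rows([
  {"ax":0,"ay":0,"az":0,"dx":0,"dy":0,"dz":0.2,"hand":1},
  {"ax":0,"ay":0,"az":0,"dx":0,"dy":0,"dz":0.4,"hand":1},
  {"ax":0,"ay":0,"az":0,"dx":0,"dy":0,"dz":0.4,"hand":1},
  {"ax":0,"ay":0,"az":0,"dx":0,"dy":0,"dz":0.4,"hand":1},
  {"ax":0,"ay":0,"az":0,"dx":0,"dy":0,"dz":0.4,"hand":1},
])

```text
clock: 12.65
eef_pos: [598.0, 222.9, 33.1]
tool_rot: [3.142, 0.0, 0.158]
force: [-0.6, -0.6, -0.6]
width: 27.6
gripper_force: 59.4
```

```bash
python3 -c "
from cell import *
s=read_state();print(s['eef_pos'],s['tool_rot'],s['width'],s['force'],abs(s['qd']).max() if hasattr(s['qd'],'max') else s['qd'])
print(finish_job())"
```

```text
[598.03162082 222.89998539  33.12270703] [3.14154784e+00 5.16505263e-05 1.57826775e-01] 27.557435965433637 [-0.55404989 -0.56634828 -0.58610134] 0.002108108847000395
the job is handed in; nothing more can be done
None
```

The straightedge came out of the paint box near end first and is held in the gripper, level, centred along the painting to within about 1 mm and roughly 5 cm above it; no contact with the ink pot, eraser or sharpener was felt, and the job was handed in at about 12.7 s.

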